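# Open the ramekin caddy and slide a ramekin out round the bend

### The job

Get the ramekin out of the wooden caddy: turn both brass turn buttons fully aside, lift the freed panel out of its frame and lay it flat on the worktop, knob up. Then slide the ramekin along its lane, round the bend and out through the open mouth in the caddy's side until it stands upright on the worktop completely outside the caddy; never lift it, and leave the other things on the worktop where they are. Leave the buttons turned aside.

Things in the scene. Friction and masses are not known exactly. Their poses are not given: they have to be found in the camera images.
- caddy: Fixed wooden block, 208 x 208 x 60 mm, open underneath. Origin: centre of its underside; x points away from the robot and y to its left, turned up to 0.3 rad. Its top has a centred square recess, 161 x 161 x 8 mm deep, where the panel lies flush with the rim. Below it runs an L-shaped lane 76 mm wide with slippery waxed walls 52 mm high; the worktop is its floor. Offsets below are mm in the caddy frame.
- lane_bend (a point): Centre of the lane's quarter-circle bend, at worktop height: (-17, 17, 0) in the caddy frame; centre-line radius 53 mm. The lane's first leg runs along +x with its centre line at y = -36, from the closed end at x = -74 to x = -17; then the bend turns left; from (36, 17) the second leg runs along +y with its centre line at x = 36 to the mouth at y = 104.
- panel: Loose square wooden panel, 157 x 157 x 8 mm, 0.25 kg, with a brass knob at its centre. Origin: centre of its underside; z up through the knob. At the start it lies in the caddy's recess, underside 52 mm above the worktop, 2 mm free all round, held down by the two turn buttons.
- panel_knob (a point): Top of the panel's knob: a round knob 18 mm across, 30 mm tall above the panel (its top is 38 mm above the panel's underside).
- ramekin: White fluted ramekin, 68 mm across, 45 mm high, 0.17 kg, hollow (bore about 50 mm across, inner floor 7 mm up). Origin: centre of its underside. At the start it stands on the worktop in the lane, hidden under the panel at the start of the bend, about (-2, -34), with 32 to 44 mm of free lane behind it: room to push it from behind.
- right_button (a joint): Angle of the right turn button, rad: 0 = its arm points straight over the panel (caddy +y), positive = anticlockwise seen from above; stops at -1.7 and +1.7. Either direction is fine. Beyond 1.2 either way it is clear of the panel. It turns with light friction and stays where it is left.
- right_button_pivot (a point): Pivot axis of the right turn button, at the top of its arm (74 mm above the worktop), on the caddy's right (-y) rim at (15, -94.5) mm in the caddy frame. The arm is a brass bar 14 mm wide, reaching 31 mm from the pivot with a round tip, from 62 to 74 mm above the worktop (2 mm above the panel and rim).
- left_button (a joint): Angle of the left turn button, rad: 0 = its arm points straight over the panel (caddy -y), positive = anticlockwise seen from above; otherwise like the right one.
- left_button_pivot (a point): Pivot axis of the left turn button, at the top of its arm, on the caddy's left (+y) rim at (-40, 94.5) mm in the caddy frame; same size as the right one.
- lane_mouth (a point): Middle of the lane's mouth at worktop height, in the outer face of the caddy's left side: (36, 104, 0) mm in the caddy frame. It has no lintel: without the panel the lane is open from above along its whole length. The ramekin is completely outside when its centre is more than 34 mm beyond it.
- matchbox: Bystander: matchbox 36 x 53 x 15 mm lying to the left of the caddy, nearer the robot. Origin: centre of underside.
- spare_ramekin: Bystander: a ramekin of the same shape standing empty on the worktop far to the right. Origin: centre of underside.
- timer: Bystander: kitchen timer 66 x 66 x 62 mm, far right. Origin: centre of underside.
- jigger: Bystander: double brass jigger, 43 mm across, 74 mm tall, behind the caddy. Origin: centre of underside.

How it is judged:
By the outcome, as a careful person would: the job done as asked, in the order asked, and still so for the second after the job is handed in, with the robot touching nothing.
It also fails if it takes over 72 s, if anything falls off the work surface, if the arm or the gripper's body presses on something with over 40 N, if the wrist force passes 120 N, or if a joint passes its speed limit or range.

### The arm

A 7-joint arm with a two-finger parallel gripper is mounted at the origin on a cart in front of the work surface, level with it; the furniture and walls round the work are solid. World frame = base frame: x ahead of the robot, y to its left, z up, the work surface at z = 0. Lengths are in m, angles in rad, forces in N, time in s.
With the tool pointing down it reaches from about 0.425 to 0.925 m from the base axis. Payload 6.8 kg.
Tool frame: the origin (TCP) lies on the front face of the gripper's body, between the roots of the fingers; the fingertips stand 73 mm ahead of it and the grasp point (between the pads) lies 54 mm ahead of it (env.nose_length is the distance from the TCP to the fingertips, in m); z points along the fingers, y is the line along which they close (so a half turn about z gives the same grasp; the last joint's range is limited). The gripper opens to 85 mm and grips with 20 to 120 N. Pads are 22 mm wide; open, the fingers measure 114 mm over their backs; the gripper's body (76 mm by 85 mm) begins 54 mm behind the grasp point. The pads swing forward as they close: fully open they stand 13 mm farther back than shut.
Start: joints at [1.087, 0.477, 0.022, 1.555, -0.011, 1.109, -0.083], TCP at [0.248, -0.628, 0.304] pointing down, gripper open.
Joint ranges: [-2.96, 2.96], [-0.34, 2.1], [-1.41, 1.46], [0.24, 2.44], [-1.37, 4.51], [0.17, 1.92], [-2.96, 2.96]. Speed limits (rad/s): [2.39, 2.39, 3.14, 3.14, 3.14, 3.14, 3.14].

### API

Orientations are given as a unit quaternion [w, x, y, z].
In Python, from cell import env, kin, camera, calibration, job gives the robot as it stands. The module is installed in compiled form; this text tells all that it offers. Calls block until the motion is done:
- env.reach(position, orientation): joint-space move of the TCP to a pose.
- env.movel(position, velocity=0.15, rot=None, stop_force=None): straight line of the TCP; rot=None keeps the orientation; velocity is the mean speed in m/s. With stop_force (N) it stops when the force on the tool has changed by that much, and returns True; else False.
- env.goto_joints(angles): joint-space move.
- env.grip(opening, f_grip=None): finger opening in m; f_grip is the grip in N (None keeps the last); returns when the fingers have stopped.
- env.dwell(seconds).
- kin.inverse_kinematics(position, orientation): joint angles nearest the present ones, or None.
- env.get_state(): the state.
- camera(name): name is "scene" or "top" or "wrist"; returns (picture, depth): 420x560x3 uint8, blue, green, red; 420x560 float32, m along the optical axis (not along the pixel's ray), 0 where there is no reading.
- calibration(name): a dict with "fx", "fy", "cx", "cy" (pixels), "k1" (the pictures are not rectified: a ray, as slopes to the right and down, at radius r is drawn at 1 + k1 r^2 times it, then the intrinsics apply), "rvec" (rotation vector, rad) and "tvec" (3), from world to camera coordinates, as OpenCV has them. Camera axes: x right, y down, z forward; pixel columns grow to the right and rows downward; lengths in m; the calibration is good to about 2 mm. A picture is of the moment at which its call begins: read the wrist's pose just before it. calibration takes no time and is no camera call; for the wrist camera it gives the pose at the moment of the call.
A pose or a line that the arm cannot do raises env.PlanningError and nothing moves.
- job.job_done(): hands the job in; it is judged then, once.
The state is a dict: "time": time; "qpos": joint angles; "joint_velocities": joint speeds; "joint_torque": joint torques, N m; "tcp_pos": TCP position; "orientation": TCP orientation; "force": force on the tool from outside, world axes, zero at the start; "torque": the same for the moment, N m; "opening": finger opening in m; "gripper_force": force on a finger pad.
Only numpy, scipy, OpenCV 4.12 (cv2) and the standard library are available. Lean on these libraries where they do the work, as an engineer would, in place of code of your own. Each camera call takes 0.05 s, during which the arm holds its last target. There are 200 camera calls.

## Working session

There is one attempt and no reset: what is moved stays moved. The work goes in short steps, each a Python script; the robot and the scene stay as the last script left them, time stands still between calls to the robot, and variables do not carry over. Pictures are saved under pics/ and viewed, at most 10 in all, crops included, and the job is handed in when it is done.

```bash
mkdir -p pics
cat > h.py <<'E'
from cell import env, kin, camera, calibration, job
import numpy as np, cv2
from scipy.spatial.transform import Rotation as R
def ray(cal,u,v):
    K=np.array([[cal['fx'],0,cal['cx']],[0,cal['fy'],cal['cy']],[0,0,1.]])
    p=cv2.undistortPoints(np.array([[[u,v]]],float),K,np.array([cal['k1'],0,0,0.]))[0,0]
    M=R.from_rotvec(np.ravel(cal['rvec'])).as_matrix(); t=np.ravel(cal['tvec'])
    return -M.T@t, M.T@np.array([p[0],p[1],1.])
def onz(cal,u,v,z):
    o,d=ray(cal,u,v); return o+d*(z-o[2])/d[2]
def ondepth(cal,u,v,dep):
    o,d=ray(cal,u,v); return o+d*dep
def down(yaw):  # tool z down; tool y (closing axis) along world angle yaw
    y=np.array([np.cos(yaw),np.sin(yaw),0]); z=np.array([0,0,-1.]); x=np.cross(y,z)
    q=R.from_matrix(np.c_[x,y,z]).as_quat(); return [q[3],q[0],q[1],q[2]]
def snap(name,f):
    cal=calibration(name); im,d=camera(name); cv2.imwrite('pics/'+f+'.png',im); np.save('pics/'+f+'.npy',d); return cal,im,d
E
python3 - <<'E'
from h import *
for n in('top','scene'):
    cal,im,d=snap(n,n+'0'); o,_=ray(cal,280,210); print(n,o,{k:np.round(v,3) for k,v in cal.items()})
s=env.get_state(); print(s['time'],s['orientation'],s['opening'])
E
```

```text
top [ 0.25915248 -0.21242685  1.55354594] {'fx': np.float64(467.971), 'fy': np.float64(467.971), 'cx': np.float64(274.328), 'cy': np.float64(210.566), 'k1': np.float64(0.017), 'rvec': array([ 2.105, -2.143,  0.178]), 'tvec': array([-0.19 ,  0.533,  1.485])}
scene [0.02680871 0.70043779 0.54070811] {'fx': np.float64(386.278), 'fy': np.float64(386.278), 'cx': np.float64(281.779), 'cy': np.float64(215.29), 'k1': np.float64(-0.073), 'rvec': array([ 0.605, -2.333,  1.507]), 'tvec': array([0.383, 0.246, 0.759])}
0.1 [-7.80603060e-04  9.82393637e-01  1.86821006e-01 -2.10852933e-04] 0.0853958354390503
```

View pics/top0.png

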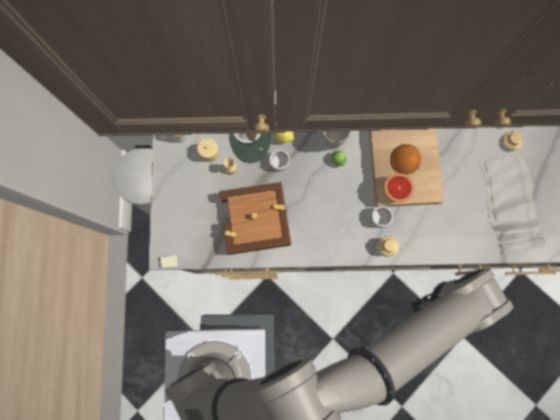

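View pics/scene0.png

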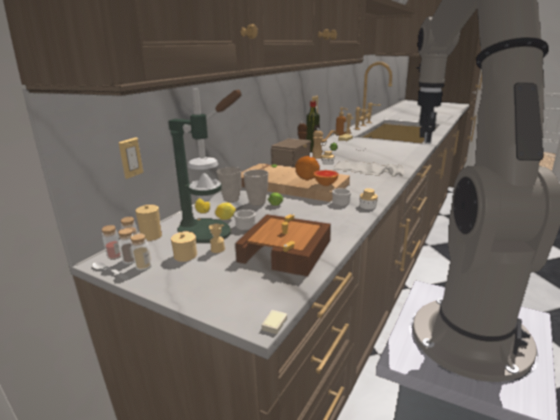

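The top view shows the caddy at about (222–290, 184–252) with its knob at (254,216). The button arms are near (279,207) on the right and (231,234) on the left. There is free worktop to the right of it, around (330,215). The scene view shows the mouth on the caddy's left side and overhead cabinets at the back.

Run:
```python
from h import *
cal=calibration('top'); d=np.load('pics/top0.npy')
for n,u,v,z in [('knob',254,216,.09),('rbtn',279,207,.074),('lbtn',231,234,.074),('c1',222,191,.06),('c2',281,184,.06),('c3',290,243,.06),('c4',229,252,.06),('place',330,215,0),('matchbox',169,262,.015),('edge',330,266,0),('jig',230,165,.07),('ram',382,216,.045)]:
    print(n,onz(cal,u,v,z).round(3),ondepth(cal,u,v,d[v,u]).round(3))
for u,v in[(250,129),(340,129),(250,110),(250,100),(340,110)]: print('cab',u,v,ondepth(cal,u,v,d[v,u]).round(3))
w=calibration('wrist');o,dr=ray(w,w['cx'],w['cy']);s=env.get_state();print('wristcam',o,dr,s['tcp_pos'],{k:np.round(x,3) for k,x in w.items()}, R.from_quat(np.roll(s['orientation'],-1)).as_matrix().round(3))
```

```text
knob [ 0.505 -0.135  0.09 ] [ 0.505 -0.136  0.091]
rbtn [ 0.536 -0.215  0.074] [ 0.535 -0.215  0.078]
lbtn [ 0.451 -0.061  0.074] [ 0.451 -0.061  0.074]
c1 [ 0.595 -0.03   0.06 ] [ 0.595 -0.03   0.06 ]
c2 [ 0.615 -0.223  0.06 ] [ 0.614 -0.223  0.062]
c3 [ 0.42  -0.248  0.06 ] [ 0.42  -0.248  0.061]
c4 [ 0.395 -0.053  0.06 ] [ 0.395 -0.053  0.064]
place [ 0.519 -0.386  0.   ] [ 0.519 -0.386  0.   ]
matchbox [0.37  0.149 0.015] [0.37  0.149 0.016]
edge [ 0.348 -0.38   0.   ] [ 0.349 -0.381 -0.01 ]
jig [ 0.68  -0.057  0.07 ] [ 0.686 -0.055  0.046]
ram [ 0.505 -0.55   0.045] [ 0.51  -0.557  0.015]
cab 250 129 [ 0.646 -0.149  0.498]
cab 340 129 [ 0.647 -0.364  0.48 ]
cab 250 110 [ 0.644 -0.157  0.617]
cab 250 100 [ 0.644 -0.16   0.668]
cab 340 110 [ 0.656 -0.352  0.577]
wristcam [ 0.3142596  -0.60043902  0.3721177 ] [-0.26698744 -0.10337876 -0.9581391 ] [ 0.24760906 -0.62752507  0.30302513] {'fx': np.float64(320.831), 'fy': np.float64(320.831), 'cx': np.float64(284.211), 'cy': np.float64(217.56), 'k1': np.float64(-0.057), 'rvec': array([-2.392,  1.627,  0.24 ]), 'tvec': array([-0.673, -0.038,  0.378])} [[ 0.93   0.367 -0.001]
 [ 0.367 -0.93   0.001]
 [-0.    -0.002 -1.   ]]
```

Run:
```python
from h import *
env.reach([0.506,-0.138,0.28],down(0.12-np.pi/2))
cal,im,d=snap('wrist','w1'); import pickle; pickle.dump(cal,open('pics/w1.pkl','wb'))
s=env.get_state(); print(s['time'],s['tcp_pos'],s['qpos'])
hsv=cv2.cvtColor(im,cv2.COLOR_BGR2HSV); m=cv2.inRange(hsv,(15,90,100),(35,255,255))
n,l,st,c=cv2.connectedComponentsWithStats(m)
for i in range(1,n):
    if st[i,4]>150: print(st[i],c[i].round(1),onz(cal,*c[i],.074).round(4))
```

```text
2.15 [ 0.50592789 -0.13914571  0.28000887] [ 0.3586679   0.27043524 -0.24768745  1.92494824  0.08070037  0.95553777
 -1.37959329]
[196   0  45  23 772] [218.6   9. ] [ 0.6554 -0.07    0.074 ]
[  172   112   223   166 22927] [279.3 192.5] [ 0.5178 -0.1328  0.074 ]
```

View pics/w1.png

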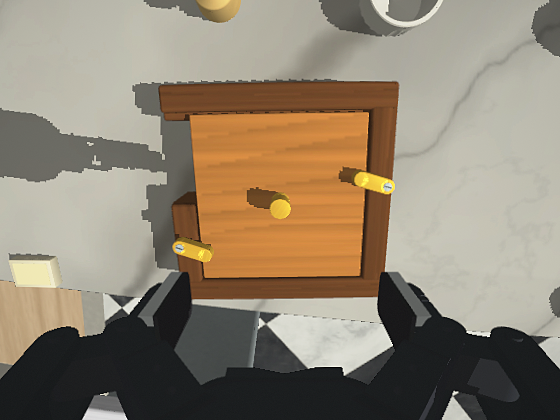

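The wrist view shows the knob top at (280,208). The right button's pivot screw is at (388,186) with its arm tip at (355,179). The left button's screw is at (179,248) with its tip at (211,256). The panel is intact in its recess.

Run:
```python
from h import *
import pickle; cal=pickle.load(open('pics/w1.pkl','rb')); im=cv2.imread('pics/w1.png'); d=np.load('pics/w1.npy')
rp,rt=onz(cal,388,186,.074),onz(cal,355,179,.074); lp,lt=onz(cal,179,248,.074),onz(cal,211,256,.074); k=onz(cal,280,208,.09)
v=(lp-rp)[:2]; yaw=np.arctan2(v[1],v[0])-np.arctan2(189,-55); c,s=np.cos(yaw),np.sin(yaw); M=np.array([[c,-s],[s,c]])
cR=rp[:2]-M@[.015,-.0945]; cL=lp[:2]-M@[-.040,.0945]
print('len',np.hypot(*v),np.hypot(.055,.189),'yaw',yaw,'centres',cR,cL,'knob',k)
for n,p,t,b in(('R',rp,rt,np.pi/2),('L',lp,lt,-np.pi/2)): print(n,p,t,np.hypot(*(t-p)[:2]),'angle',np.arctan2(*(t-p)[1::-1])-b-yaw)
for u,v in((160,85),(398,84),(384,297)): print(onz(cal,u,v,.06), M.T@(onz(cal,u,v,.06)[:2]-(cR+cL)/2))
print([ondepth(cal,u,v,d[v,u])[2].round(4) for u,v in((280,208),(372,182),(195,252),(250,150))])
```

```text
len 0.1972097115627825 0.19684003657792792 yaw 0.1356155015126843 centres [ 0.50725699 -0.13495873] [ 0.50710665 -0.134621  ] knob [ 0.50812372 -0.13474847  0.09      ]
R [ 0.53489568 -0.22656306  0.074     ] [ 0.53743358 -0.19660548  0.074     ] 0.030064883854620382 angle -0.22013005628943239
L [ 0.4546975  -0.04639668  0.074     ] [ 0.45031086 -0.07648513  0.074     ] 0.03040653058748505 angle -0.2803872238640215
[ 0.59580269 -0.02131899  0.06      ] [0.10314846 0.10044746]
[ 0.62043907 -0.22227307  0.06      ] [ 0.10038961 -0.10199236]
[ 0.41904076 -0.25201595  0.06      ] [-0.10318077 -0.10423306]
[np.float64(0.0887), np.float64(0.0731), np.float64(0.073), np.float64(0.0597)]
```

```bash
cat >> h.py <<'E'
C=np.array([.5072,-.1348]); YAW=.1356
RM=np.array([[np.cos(YAW),-np.sin(YAW)],[np.sin(YAW),np.cos(YAW)]])
def W(x,y,z): return [*(C+RM@np.array([x,y])/1000),z]
def L(p): return 1000*RM.T@(np.array(p[:2])-C)
E
python3 - <<'E'
from h import *
Z=.138
def pose(p,s,th,z):  # s: arm direction sign along y at th=0
    r=22; return W(p[0]-s*r*np.sin(th),p[1]+s*r*np.cos(th),z), down(YAW+th)
env.grip(.042)
for p,s,t0 in(((15,-94.5),1,-.22),((-40,94.5),-1,-.28)):
    q,o=pose(p,s,t0,.175); env.reach(q,o)
    q,o=pose(p,s,t0,Z); print('hit',env.movel(q,.1,stop_force=12))
    env.grip(.026,20)
    for th in np.linspace(t0,-1.85,8)[1:]:
        q,o=pose(p,s,th,Z); h=env.movel(q,.025,rot=o,stop_force=25)
        if h: print('stopped at',th); break
    st=env.get_state(); print(st['time'],st['force'].round(1) if hasattr(st['force'],'round') else st['force'])
    env.grip(.042); x=env.get_state()['tcp_pos']; env.movel([x[0],x[1],.175],.15)
env.reach([0.506,-0.138,0.28],down(0.12-np.pi/2))
snap('wrist','w2'); print(env.get_state()['time'])
E
```

```text
hit False
7.3417 [ 0.5  0.1 -0.6]
hit False
12.5 [-1.  -0.   0.3]
13.9333
```

View pics/w2.png

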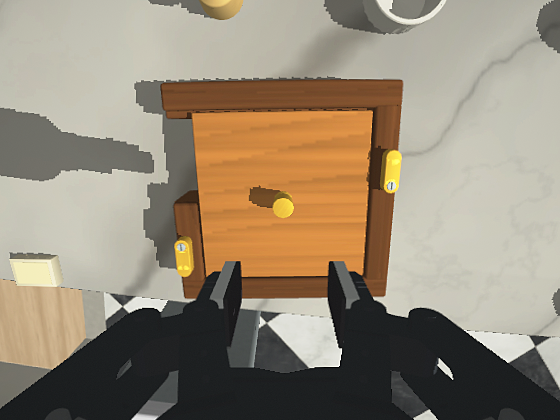

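Both button arms now lie along the rims, the right one at (392,172) and the left one at (183,257), clear of the panel. Next I lift the panel.

Run:
```python
from h import *
o=down(YAW-np.pi/2); k=[.5078,-.1347]
env.reach([*k,.18],o); print(env.movel([*k,.139],.1,stop_force=15))
print(env.grip(0.0,60)); s=env.get_state(); print(s['opening'],s['gripper_force'])
env.movel([*k,.175],.06); env.movel([*k,.235],.15); s=env.get_state(); print(s['force'],s['opening'],s['torque'])
snap('scene','s2')
p=[.50,-.388]
env.movel([*p,.235],.2); env.movel([*p,.11],.15); print('contact',env.movel([*p,.0845],.04,stop_force=8)); s=env.get_state(); print(s['tcp_pos'],s['force'],s['time'])
env.grip(.06); env.movel([*p,.19],.15)
env.reach([*W(0,-20,.28)],o)
cal,im,d=snap('wrist','w3'); import pickle; pickle.dump(cal,open('pics/w3.pkl','wb')); print(env.get_state()['time'])
cal,im,d=snap('top','t3'); cv2.imwrite('pics/t3c.png',cv2.resize(im[150:270,200:400],None,fx=3,fy=3))
w=cv2.imread('pics/w3.png'); cv2.imwrite('pics/w3t.png',np.vstack([w,np.zeros((5,560,3),np.uint8)]))
```

```text
False
False
0.015702369071385 58.393422961235046
[ 0.86958012 -0.21175461 -3.08998823] 0.015990220168784344 [-0.02653713  0.00797361 -0.0006985 ]
contact True
[ 0.49956801 -0.38763578  0.08717925] [-0.13953011  0.28486885 -1.56086444] 19.6167
21.975
```

View pics/w3.png

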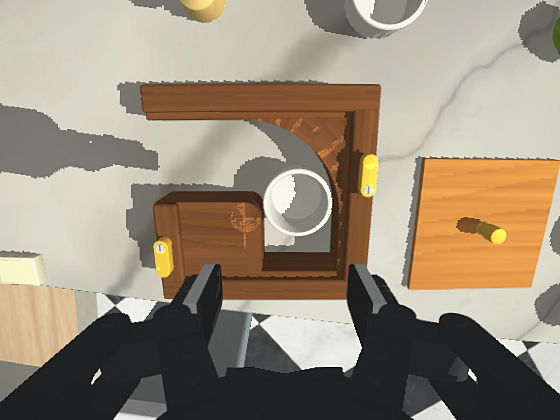

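View pics/t3c.png

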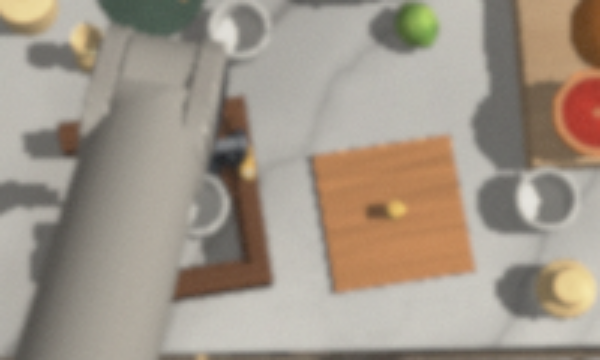

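The panel lies flat with its knob up, to the right and clear of the caddy and the spare ramekin. The ramekin stands in the lane with its rim centred near (298,202) in the wrist view. I will put the closed fingers into its bore and slide it along the lane.

Run:
```python
from h import *
import pickle; cal=pickle.load(open('pics/w3.pkl','rb')); im=cv2.imread('pics/w3.png')
hsv=cv2.cvtColor(im,cv2.COLOR_BGR2HSV)
print('manual',L(onz(cal,298,202,.045)), [L(onz(cal,u,v,.045)).round(1) for u,v in((263,202),(332,202),(298,169),(298,236))])
r=onz(cal,298,202,.045)[:2]; l=L(r)
assert abs(l[0]+2)<12 and abs(l[1]+34)<8
o=down(YAW-np.pi/2)
env.grip(0.0,20)
env.reach([*r,.15],o); print('down hit',env.movel([*r,.090],.08,stop_force=6)); s=env.get_state(); print(s['tcp_pos'],s['force'],s['time'])
```

```text
manual [ -3.87769647 -34.28348572] [array([-3.8, -0.2]), array([ -3.9, -67.4]), array([ 28.3, -33.9]), array([-39. , -34.7])]
down hit False
[ 0.50826605 -0.16941796  0.09026116] [ 0.59592217 -0.15615227  0.08531841] 24.1083
```

Run:
```python
from h import *
pts=[(-17+54*np.sin(f),17-54*np.cos(f)) for f in np.radians([24,38,52,66,80,90])]+[(36.5,60),(36,100),(36,140),(36,176)]
for p in pts:
    h=env.movel(W(*p,.090),.06,stop_force=12); s=env.get_state(); print(np.round(p,1),h,np.round(s['force'],1),s['time'])
    if h: break
snap('scene','s4'); im=cv2.imread('pics/s4.png'); cv2.imwrite('pics/s4c.png',cv2.resize(im[180:360,180:420],None,fx=3,fy=3))
```

```text
[  5.  -32.3] False [-0.3 -0.3 -0. ] 24.4083
[ 16.2 -25.6] False [-0.5 -0.4 -0.8] 24.775
[ 25.6 -16.2] False [ 0.1 -1.  -0.3] 25.1417
[32.3 -5. ] False [-0.2  0.1 -0.8] 25.5083
[36.2  7.6] False [ 0.8  0.5 -0.1] 25.875
[37. 17.] False [-0.9 -0.4 -0.5] 26.1833
[36.5 60. ] False [-0.3 -0.3  0.6] 27.05
[ 36 100] False [ 0.3 -0.4 -0.6] 27.8667
[ 36 140] False [ 0.6 -0.6  0.4] 28.6833
[ 36 176] False [ 0.3 -0.2 -0.5] 29.4333
```

View pics/s4c.png

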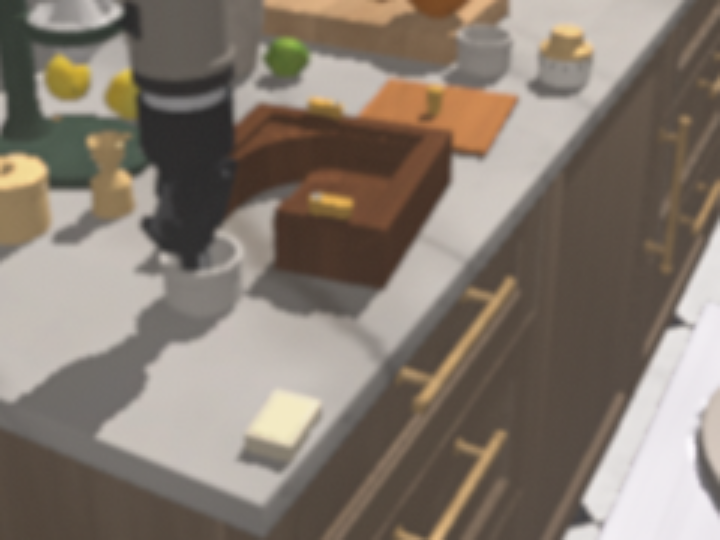

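The ramekin stands upright outside the mouth with the fingers still in its bore. I will ease the fingers off its wall, withdraw straight up and check.

Run:
```python
from h import *
env.movel(W(36,171,.090),.05); env.movel(W(36,171,.16),.12); env.movel(W(36,110,.28),.2)
cal,im,d=snap('wrist','w5'); print(env.get_state()['time'])
m=cv2.inRange(cv2.cvtColor(im,cv2.COLOR_BGR2HSV),(0,0,225),(180,30,255))
vs,us=np.nonzero(d>0); vs,us=vs[::3],us[::3]
P=np.array([[*L(p),p[2]] for p in (ondepth(cal,u,v,d[v,u]) for u,v in zip(us,vs))])
s=(P[:,1]>112)&(P[:,1]<230)&(P[:,0]>-20)&(P[:,0]<100)&(P[:,2]>.040)&(P[:,2]<.05)
(c,r)=cv2.minEnclosingCircle(P[s,:2].astype(np.float32)); print('rim centre caddy mm',c,r,P[s,2].max(), s.sum())
```

```text
31.3417
rim centre caddy mm (35.599910736083984, 166.91448974609375) 34.29482650756836 0.046129649052340904 396
```

View pics/w5.png

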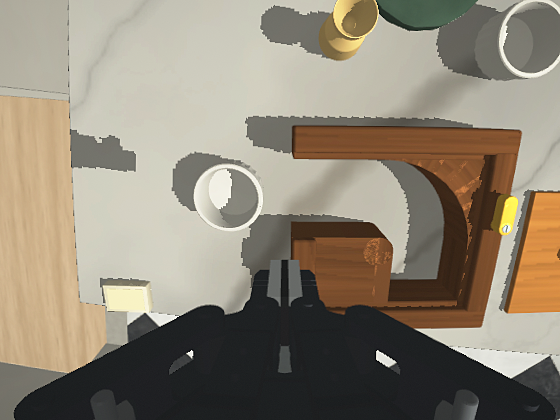

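The ramekin stands upright at (228,196), with its centre 63 mm beyond the mouth (34 mm needed). The right button is still aside, and the jigger and matchbox are where they were.

```bash
python3 -c "
from h import *
print(job.job_done())"
```

```text
the job is handed in; nothing more can be done
None
```

The job is handed in at about 31 s of the 72 s allowed: both buttons are turned aside, the panel lies flat with its knob up, and the ramekin stands upright with its centre 63 mm beyond the mouth (34 mm needed).

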